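# Open the ratchet tin holder

### The arm

A 6-joint arm with a two-finger parallel gripper is mounted at the origin on the work surface. World frame = base frame: x ahead of the robot, y to its left, z up, the work surface at z = 0. Lengths are in m, angles in rad, forces in N, time in s.
With the tool pointing down it reaches from about 0.35 to 0.975 m from the base axis. Payload 4.9 kg.
Tool frame: the origin (TCP) lies on the centre line of the jaws, within the pads' length; the fingertips stand 25 mm ahead of it and the grasp point (between the pads) lies 6 mm ahead of it; z points along the fingers, y is the line along which they close (so a half turn about z gives the same grasp; the last joint's range is limited). The gripper opens to 85 mm and grips with 20 to 120 N. Pads are 22 mm wide; open, the fingers measure 114 mm over their backs; the gripper's body (76 mm by 85 mm) begins 54 mm behind the grasp point. The pads swing forward as they close: fully open they stand 13 mm farther back than shut.
Start: joints at [0.995, 0.053, 1.613, -0, 1.476, -0.119], TCP at [0.276, 0.561, 0.256] pointing down, gripper open.
Joint ranges: [-3.01, 3.01], [-1.01, 2.22], [0.06, 2.58], [-1.02, 4.17], [0.09, 2.62], [-3.14, 3.14]. Speed limits (rad/s): [2.57, 2.57, 3.14, 3.14, 3.14, 3.14].

### API

Orientations are given as a unit quaternion [w, x, y, z].
In Python, from plant import state, grab_frame, get_calibration, job gives the robot as it stands. The module is installed in compiled form; this text tells all that it offers.
- The arm moves only by the tool move_arm, never from a script. Its argument "targets" is a list that holds one entry, the list of rows, each a list of 5 numbers: the opening in per cent of the stroke, from 0 (shut) to 100 (fully open), then the shift along the tool's x, y, z as a fraction of full scale, then the turn about the tool's z as a fraction of full scale. A call has 1 to 5 rows; each row shifts and turns the commanded pose from where the row before left it, along the tool's axes as they then stand; what a row does not reach is not made up. Full scale, the value 1, is 0.6 m for a shift and 6 degrees for a turn. A row lasts 1/12 s, in which the tool goes at most 41.7 mm and 7.16 degrees, less where a joint would pass 70% of its speed; a pose out of reach is approached as far as the arm can. A call with a number of a shift or a turn outside -1 to 1 is refused whole. A call with a gripper value outside its range is refused whole. The fingers move at their own pace and stop on an object; the grip force is fixed at half the most. Time passes only in rows, so rows that do not move let the fingers close. It gives the time, the measured TCP pose, the force, the opening and the grip force at its end, in the units of the state.
- state(): the state, without advancing time (a new reading comes with each control period).
- grab_frame(name): name is "scene" or "top"; returns the picture (420x560x3 uint8, red, green, blue); there is no depth.
- get_calibration(name): a dict with "vertical_fov" (degrees; the focal length in pixels is half the picture's height over the tangent of half this angle, whatever the lens; pixels are square), "cx", "cy" (the principal point, pixels), "R" (3x3) and "t" (3): a world point X has camera coordinates R X + t. Camera axes: x right, y down, z forward; pixel columns grow to the right and rows downward; lengths in m; the calibration is good to about 2 mm. A picture is of the moment at which its call begins. get_calibration takes no time and is no camera call.
- job.job_done(): hands the job in; it is judged then, once.
The state is a dict: "time": time; "joint_pos": joint angles; "joint_vel": joint speeds; "joint_efforts": joint torques, N m; "tool_pos": TCP position; "tool_rot": TCP orientation; "contact_force": force on the tool from outside, world axes, zero at the start; "ft_torque": the same for the moment, N m; "gripper_width": opening from 0.0 (shut) to 1.0 (fully open); "grasp_force": force on a finger pad.
Only numpy, scipy, OpenCV 4.12 (cv2) and the standard library are available. Lean on these libraries where they do the work, as an engineer would, in place of code of your own. Each camera call takes 0.05 s, during which the arm holds its last target. There are 200 camera calls.

### The job

Open up the tin holder on the kitchen bench so that the baking tin can later be taken out: with the fingertips press down the grey release button on the sliding jaw and, keeping it pressed, push the jaw back along its bar, away from the tin, until it is against the end stop; then let go. Nothing is to be picked up: leave the baking tin, pepper mill, ramekin and spice jar standing where they are.

Things in the scene. Friction and masses are not known exactly. Their poses are not given: they have to be found in the camera images.
- holder: Tin holder, screwed to the bench, turned about z and placed anew each time. Base plate 150 x 380 x 6 mm, long along its y axis (y = -250 to +130 mm); a low fence (46 mm high) at the -y end, a notched steel bar along y (22 mm wide, top 31 mm up) in the +y part. Origin: bench surface, bar centre line, middle of the jaw's travel; z up, +y is the way the jaw opens.
- jaw (a joint): How far the jaw is open along the holder's +y, in m: 0 = closed, 0.130 = against the end stop; starts at 0 to 0.05. Saw-tooth ratchet, 8 mm pitch: the jaw can be pushed towards the tin, but away from it it moves at most 8 mm and locks, unless the release button is held down. Released, it slides with about 3 N.
- release (a joint): Travel of the release button, straight down, in m: 0 = up, 0.012 = fully down. The ratchet is clear beyond 0.006. A spring pushes it back up when let go (about 2.5 N at the top, 6 N fully down); at rest it may sit up to 4 mm down where the ratchet rides on a tooth.
- button_top (a point): Centre of the top face of the release button: a ribbed grey plate 60 mm (holder x) by 50 mm (holder y) on the step of the black jaw, travelling with the jaw. Its top is 58 mm above the bench when up, 46 mm when fully down. Same axes as the holder.
- jaw_face (a point): Point on the face of the jaw's black upright that looks to -y (to the tin), mid-width, 75 mm above the bench. The upright stands just behind the button (face 27 mm in +y from the button's centre), is 100 mm wide, 12 mm thick, top 94 mm up; fingers holding the button down push it to +y. The jaw's block is 100 mm wide, reaching 40 mm to -y of the button's centre, top 42 mm up.
- end_stop (a point): Top centre of the near (-y) face of the dark end stop across the +y end of the holder: a plate 90 mm wide, 14 mm thick, top 52 mm above the bench. The back of the jaw meets it when fully open.
- tin: Dark steel baking tin with a golden bake in it, 115 (holder x) x 105 (holder y) x 36 mm, loose, 0.6 kg, standing on the base plate between the fence and the jaw. Origin: centre of its underside. It stays where it is.
- mill: Dark wooden pepper mill, 127 mm tall, 52 mm across its foot, standing loose on the bench near the holder. Origin: centre of its underside. A bystander.
- ramekin: White ceramic ramekin, 80 mm across its rim, 45 mm tall, standing loose on the bench near the holder. Origin: centre of its underside. A bystander.
- spice: Small amber glass spice jar with a steel cap, 48 mm across, 85 mm tall, standing loose on the bench near the holder. Origin: centre of its underside. A bystander.
Mind the look-alikes: they are no part of the job. Of the things that look like the tin, the largest one is meant.

How it is judged:
On the way, in this order (a step that is already met when the one before it is completed fails the run):
1. the release button is held down, clear of the ratchet (value of joint release above 0.0055 m and value of joint jaw below 0.08 m), for 0.2 s.
2. the jaw is pushed back to the end stop (value of joint jaw above 0.12 m), for 0.1 s.
At the end, for the whole second after the job is handed in: The jaw is within 10 mm of the end stop, the release button has sprung back up (less than 5.5 mm down), and the tin, pepper mill, ramekin and spice jar stand upright within 25 mm of where they began (value of joint jaw above 0.12 m and value of joint release below 0.0055 m and distance of each of tin, mill, ramekin, spice from where it was at the start of the episode below 0.025 m and angle between each of tin, mill, ramekin, spice's own z axis and vertical below 0.15 rad); the robot touches nothing.
It fails at once if the baking tin is lifted, knocked over or shoved aside (15 mm up, or 40 mm away) (height (world z) of tin above 0.021 m or distance of tin from where it was at the start of the episode above 0.04 m or angle between tin's own z axis and vertical above 0.5 rad).
It fails at once if the pepper mill is lifted, knocked over or shoved aside (15 mm up, or 40 mm away) (height (world z) of mill above 0.015 m or distance of mill from where it was at the start of the episode above 0.04 m or angle between mill's own z axis and vertical above 0.5 rad).
It fails at once if the ramekin is lifted, knocked over or shoved aside (15 mm up, or 40 mm away) (height (world z) of ramekin above 0.015 m or distance of ramekin from where it was at the start of the episode above 0.04 m or angle between ramekin's own z axis and vertical above 0.5 rad).
It fails at once if the spice jar is lifted, knocked over or shoved aside (15 mm up, or 40 mm away) (height (world z) of spice above 0.015 m or distance of spice from where it was at the start of the episode above 0.04 m or angle between spice's own z axis and vertical above 0.5 rad).
It also fails if it takes over 38 s, if anything falls off the work surface, if the arm or the gripper's body presses on something with over 40 N, if the wrist force passes 120 N, or if a joint passes its speed limit or range.

## Working session

There is one attempt and no reset: what is moved stays moved. The work goes in short steps, Python scripts to look and compute and a tool call to move; the robot and the scene stay as the last step left them, time stands still between calls to the robot, and variables do not carry over. Pictures are saved under pics/ and viewed, at most 10 in all, crops included, and the job is handed in when it is done.

Besides the shell and the picture viewer there is one more tool, called after ">>>" as name(argument=value, ...), one argument or row to a line, values as JSON. move_arm: Moves the arm, as the interface text tells. Shift numbers are shares of 0.6 m and turn numbers shares of 6 degrees, none past 1 either way. Its arguments: {"type":"object","properties":{"targets":{"type":"array"}},"required":["targets"]}

```bash
mkdir -p pics; python3 - <<'E'
from plant import state, grab_frame, get_calibration
import cv2,numpy as np
for n in("scene","top"):
    f=grab_frame(n); cv2.imwrite(f"pics/{n}0.png",f[:,:,::-1]); c=get_calibration(n)
    C=-np.array(c["R"]).T@np.array(c["t"]); print(n,c["vertical_fov"],c["cx"],c["cy"],C.round(3),np.array(c["R"]).round(3).tolist())
s=state();print(s["time"],s["tool_pos"],s["tool_rot"])
E
```

```text
scene 42.119248526637236 290.11115957654295 216.1681471290265 [ 1.093 -0.424  1.126] [[0.575, 0.818, 0.01], [0.698, -0.484, -0.528], [-0.427, 0.311, -0.849]]
top 42.12905725487002 274.7844014372764 213.40706333974097 [ 0.467 -0.068  1.192] [[-0.009, -1.0, -0.011], [-0.997, 0.01, -0.075], [0.075, 0.01, -0.997]]
0.1 [0.27537753 0.56046899 0.2551581 ] [-3.16536281e-04  2.26421264e-01  9.74029003e-01 -9.00879277e-04]
```

View pics/scene0.png

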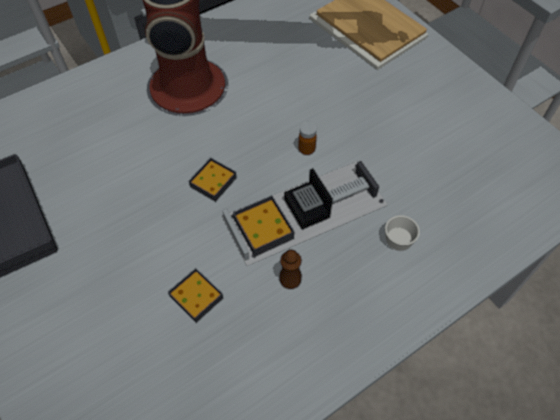

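View pics/top0.png

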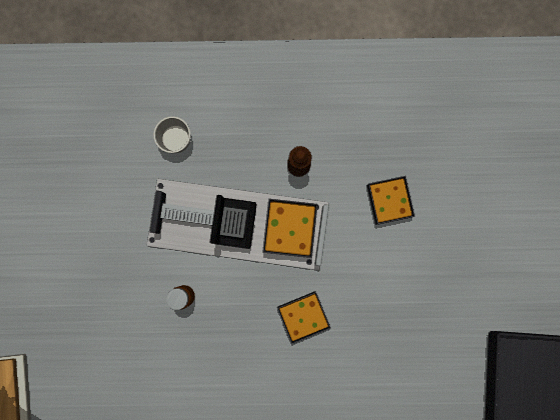

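The top view shows the button at about (235,222), the upright to its left at about x=218, and the end stop at (157,212). There are three tin look-alikes in the top view: (291,228), the largest, standing in the holder, and smaller ones at (390,200) and (304,317). The only jaw with a button is the one at (235,222). I'll check both in a close crop.

```bash
cat > h.py <<'E'
import numpy as np,cv2
from plant import get_calibration
def ray(n,u,v,z):
    c=get_calibration(n);R=np.array(c["R"]);t=np.array(c["t"]);f=210/np.tan(np.radians(c["vertical_fov"]/2))
    C=-R.T@t;d=R.T@np.array([(u-c["cx"])/f,(v-c["cy"])/f,1]);return C+d*(z-C[2])/d[2]
E
python3 - <<'E'
import cv2,numpy as np
a=cv2.imread("pics/top0.png")[170:280,140:340];b=cv2.imread("pics/scene0.png")[150:270,210:410]
cv2.imwrite("pics/crop.png",np.vstack([cv2.resize(a,None,fx=2.6,fy=2.6,interpolation=2),cv2.resize(b,None,fx=2.6,fy=2.6,interpolation=2)]))
E
```

```text
(no output)
```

View pics/crop.png

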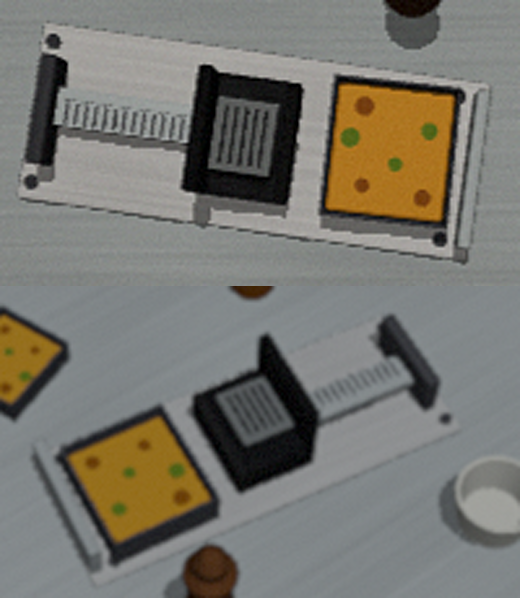

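The crop confirms the choice: the ribbed grey button is centred at about (244,136) in the top crop, with the black upright to its left and the large tin to its right.

```bash
python3 - <<'E'
from h import *
from plant import state
from scipy.spatial.transform import Rotation as Ro
T=lambda x,y,z:ray("top",140+x/2.6,170+y/2.6,z)
S=lambda x,y,z:ray("scene",210+x/2.6,150+(y-286)/2.6,z)
p=[T(*q,.006) for q in((45,25),(489,85),(462,262),(20,197))]
print("plate",np.round(p,3).tolist(),[np.linalg.norm(p[i]-p[(i+1)%4]).round(3) for i in range(4)])
y=(p[0]+p[3]-p[1]-p[2]);y/=np.linalg.norm(y);yaw=np.arctan2(y[1],y[0]);print("y dir",y.round(3),np.degrees(yaw))
ctr=sum(p)/4;org=ctr+0.06*y;print("origin",org)
x=np.array([y[1],-y[0],0])
for z in(.054,.058):
  for b in(T(244,136,z),S(256,410,z)):print("button",z,b.round(4),"in holder",((b-org)@x).round(4),((b-org)@y).round(4))
print("tin",((T(392,150,.036)-org)@y))
print("stop",((T(62,110,.052)-org)@y))
s=state();q=s["tool_rot"];M=Ro.from_quat([*q[1:],q[0]]).as_matrix();print(M.round(3))
for n,(u,v,z) in dict(mill=(299,155,.12),ram=(172,134,.045),spice=(180,297,.085)).items():
  b=ray("top",u,v,z);print(n,b.round(3),((b-org)@x).round(3),((b-org)@y).round(3))
E
```

```text
plate [[0.633, 0.201, 0.006], [0.578, -0.173, 0.006], [0.431, -0.148, 0.006], [0.488, 0.221, 0.006]] [np.float64(0.378), np.float64(0.15), np.float64(0.373), np.float64(0.146)]
y dir [0.149 0.989 0.   ] 81.40476681994446
origin [0.54173445 0.08453513 0.006     ]
button 0.054 [0.5348 0.0289 0.054 ] in holder 0.0015 -0.056
button 0.054 [0.5367 0.0341 0.054 ] in holder 0.0026 -0.0507
button 0.058 [0.5346 0.0286 0.058 ] in holder 0.0013 -0.0564
button 0.058 [0.5388 0.0324 0.058 ] in holder 0.0049 -0.052
tin -0.17568716726376765
stop 0.09300950154223496
[[-0.897  0.441 -0.001]
 [ 0.441  0.897 -0.002]
 [ 0.    -0.002 -1.   ]]
mill [ 0.664 -0.107  0.12 ] 0.149 -0.171
ram [0.726 0.161 0.045] 0.17 0.103
spice [0.383 0.135 0.085] -0.164 0.027
```

>>> move_arm(
  targets=[
    [[0, 0, 0, 0, 1], [0, 0, 0, 0, 1], [0, 0, 0, 0, 1], [0, 0, 0, 0, 1], [0, 0, 0, 0, 1]],
  ],
)

```text
time: 0.52
tool_pos: [0.2755, 0.5606, 0.2555]
tool_rot: [-0.0, 0.473, 0.881, -0.001]
contact_force: [-1.0, -0.3, -0.3]
gripper_width: 0.297
grasp_force: 0.0
```

>>> move_arm(
  targets=[
    [[0, 0, 0, 0, 1], [0, 0, 0, 0, 1], [0, 0, 0, 0, 1], [0, 0, 0, 0, 1], [0, 0, 0, 0, 1]],
  ],
)

```text
time: 0.93
tool_pos: [0.2755, 0.5606, 0.2555]
tool_rot: [0.0, 0.685, 0.729, -0.001]
contact_force: [-0.6, -0.1, 0.0]
gripper_width: -0.002
grasp_force: 0.0
```

>>> move_arm(
  targets=[
    [[0, 0, 0, 0, 1], [0, 0, 0, 0, 1], [0, 0, 0, 0, 0], [0, 0, 0, 0, 0]],
  ],
)

```text
time: 1.27
tool_pos: [0.2755, 0.5607, 0.2558]
tool_rot: [0.0, 0.755, 0.656, -0.0]
contact_force: [0.5, 0.0, -1.0]
gripper_width: -0.005
grasp_force: 0.0
```

```bash
cat >> h.py <<'E'
from plant import state
from scipy.spatial.transform import Rotation as Ro
def need(X):
    s=state();q=s["tool_rot"];M=Ro.from_quat([*q[1:],q[0]]).as_matrix();p=np.array(s["tool_pos"])
    print(s["time"],p.round(4),"xang",np.degrees(np.arctan2(M[1,0],M[0,0])).round(2),"tilt",M[:,2].round(3),"shift/0.6",(M.T@(np.array(X)-p)/.6).round(4),np.round(s["contact_force"],1),s["gripper_width"],np.round(s["joint_pos"],2))
E
python3 -c "
from h import *
need([.5355,.0305,.255])"
```

```text
1.2667 [0.2755 0.5607 0.2558] xang 81.98 tilt [-0.    -0.001 -1.   ] shift/0.6 [-0.8146  0.5524  0.0017] [ 0.5  0.  -1. ] -0.00510238942861882 [ 1.    0.05  1.61 -0.    1.48  1.14]
```

>>> move_arm(
  targets=[
    [[0, -0.05, 0.034, 0, 0], [0, -0.05, 0.034, 0, 0], [0, -0.05, 0.034, 0, 0], [0, -0.05, 0.034, 0, 0], [0, -0.05, 0.034, 0, 0]],
  ],
)

```text
time: 1.68
tool_pos: [0.3556, 0.3964, 0.2561]
tool_rot: [0.0, 0.755, 0.656, -0.0]
contact_force: [1.0, -0.6, -1.1]
gripper_width: -0.001
grasp_force: 0.0
```

>>> move_arm(
  targets=[
    [[0, -0.05, 0.034, 0, 0], [0, -0.05, 0.034, 0, 0], [0, -0.05, 0.034, 0, 0], [0, -0.05, 0.034, 0, 0], [0, -0.05, 0.034, 0, 0]],
  ],
)

```text
time: 2.1
tool_pos: [0.4353, 0.2333, 0.2563]
tool_rot: [0.0, 0.755, 0.656, 0.0]
contact_force: [0.9, 0.5, 1.0]
gripper_width: 0.001
grasp_force: 0.0
```

>>> move_arm(
  targets=[
    [[0, -0.05, 0.034, 0, 0], [0, -0.05, 0.034, 0, 0], [0, -0.05, 0.034, 0, 0], [0, -0.05, 0.034, 0, 0], [0, 0, 0, 0, 0]],
  ],
)

```text
time: 2.52
tool_pos: [0.5005, 0.0998, 0.2563]
tool_rot: [0.001, 0.757, 0.653, -0.0]
contact_force: [-0.9, 0.8, -0.2]
gripper_width: -0.001
grasp_force: 0.0
```

```bash
python3 -c "
from h import *
need([.5355,.0305,.105])"
```

```text
2.5167 [0.5005 0.0998 0.2563] xang 81.61 tilt [ 0.001 -0.002 -1.   ] shift/0.6 [-0.1052  0.0743  0.2525] [-0.9  0.8 -0.2] -0.001007704758926998 [ 0.05 -0.23  1.88 -0.    1.49  0.2 ]
```

>>> move_arm(
  targets=[
    [[0, -0.035, 0.025, 0, 0], [0, -0.035, 0.025, 0, 0], [0, -0.035, 0.024, 0, 0], [0, 0, 0, 0.06, 0], [0, 0, 0, 0.06, 0]],
  ],
)

```text
time: 2.93
tool_pos: [0.5361, 0.035, 0.1866]
tool_rot: [0.002, 0.756, 0.655, 0.003]
contact_force: [0.5, 0.2, -1.3]
gripper_width: 0.001
grasp_force: 0.0
```

>>> move_arm(
  targets=[
    [[0, 0, 0, 0.06, 0], [0, 0, 0, 0.04, 0], [0, 0, 0, 0, 0], [0, 0, 0, 0, 0]],
  ],
)

```text
time: 3.27
tool_pos: [0.5325, 0.0364, 0.123]
tool_rot: [-0.001, 0.755, 0.656, -0.001]
contact_force: [0.9, 0.3, 0.2]
gripper_width: 0.002
grasp_force: 0.0
```

```bash
python3 - <<'E'
from h import *
from plant import grab_frame
need([.5355,.0305,.083])
a=grab_frame("scene")[90:280,200:420,::-1];b=grab_frame("top")[130:280,140:340,::-1]
cv2.imwrite("pics/near.png",cv2.resize(a,None,fx=3,fy=3,interpolation=2))
E
```

```text
3.2667 [0.5325 0.0364 0.123 ] xang 81.92 tilt [-0.004  0.    -1.   ] shift/0.6 [-0.0091  0.0066  0.0667] [0.9 0.3 0.2] 0.0020555985583451965 [-0.07 -0.04  1.94  0.    1.25  0.07]
```

View pics/near.png

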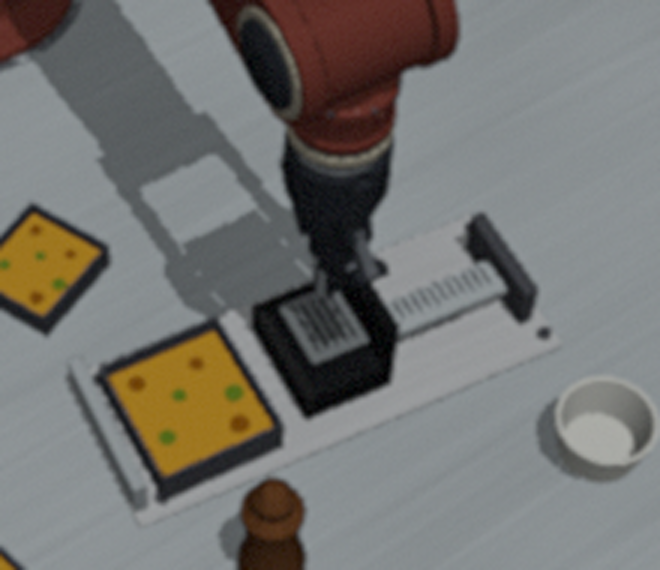

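The picture shows the shut fingertips at about crop (325,293), just above the far part of the button at (322,325). I'll shift slightly and press down in small steps.

>>> move_arm(
  targets=[
    [[0, -0.011, 0.007, 0, 0], [0, 0, 0, 0.03, 0], [0, 0, 0, 0.02, 0], [0, 0, 0, 0.01, 0], [0, 0, 0, 0, 0]],
  ],
)

```text
time: 3.78
tool_pos: [0.5359, 0.0287, 0.087]
tool_rot: [-0.001, 0.756, 0.655, -0.001]
contact_force: [0.0, -0.3, -0.4]
gripper_width: -0.001
grasp_force: 0.0
```

```bash
python3 -c "
from h import *
need([.5355,.0305,.073])"
```

```text
3.7833 [0.5359 0.0287 0.087 ] xang 81.83 tilt [-0.003  0.    -1.   ] shift/0.6 [ 0.0029 -0.0011  0.0234] [ 0.  -0.3 -0.4] -0.0010460852719743978 [-0.09  0.01  1.95 -0.    1.18  0.06]
```

>>> move_arm(
  targets=[
    [[0, 0, 0, 0.007, 0], [0, 0, 0, 0, 0]],
  ],
)

```text
time: 3.95
tool_pos: [0.5369, 0.0287, 0.0841]
tool_rot: [-0.0, 0.756, 0.655, -0.0]
contact_force: [0.3, -0.1, 0.9]
gripper_width: -0.002
grasp_force: 0.0
```

>>> move_arm(
  targets=[
    [[0, 0, 0, 0.007, 0], [0, 0, 0, 0, 0]],
  ],
)

```text
time: 4.12
tool_pos: [0.5376, 0.0287, 0.0804]
tool_rot: [0.001, 0.756, 0.655, 0.001]
contact_force: [1.2, -0.2, 2.0]
gripper_width: 0.003
grasp_force: 1.0
```

>>> move_arm(
  targets=[
    [[0, 0, 0, 0.006, 0], [0, 0, 0, 0, 0]],
  ],
)

```text
time: 4.28
tool_pos: [0.5376, 0.0288, 0.0767]
tool_rot: [0.001, 0.756, 0.655, 0.001]
contact_force: [-0.0, -0.2, 3.6]
gripper_width: -0.001
grasp_force: 1.9
```

>>> move_arm(
  targets=[
    [[0, 0, 0, 0.006, 0], [0, 0, 0, 0, 0], [0, 0, 0, 0, 0]],
  ],
)

```text
time: 4.53
tool_pos: [0.5376, 0.0287, 0.0733]
tool_rot: [0.001, 0.756, 0.655, 0.001]
contact_force: [1.3, 0.2, 5.5]
gripper_width: -0.001
grasp_force: 2.5
```

>>> move_arm(
  targets=[
    [[0, 0, 0, 0.003, 0], [0, 0, 0, 0, 0], [0, 0, 0, 0, 0]],
  ],
)

```text
time: 4.78
tool_pos: [0.5376, 0.0287, 0.0716]
tool_rot: [0.001, 0.756, 0.655, 0.001]
contact_force: [0.6, 0.6, 4.8]
gripper_width: 0.002
grasp_force: 2.7
```

```bash
python3 -c "
from h import *
need([.5355,.0305,.073])"
```

```text
4.7833 [0.5376 0.0287 0.0716] xang 81.83 tilt [ 0.002 -0.    -1.   ] shift/0.6 [ 0.0024 -0.0039 -0.0023] [0.6 0.6 4.8] 0.0019427892047264596 [-0.08  0.04  1.96  0.    1.15  0.06]
```

>>> move_arm(
  targets=[
    [[0, 0.012, 0, 0, 0], [0, 0.012, 0, 0, 0], [0, 0.012, 0, 0, 0], [0, 0.012, 0, 0, 0], [0, 0, 0, 0, 0]],
  ],
)

```text
time: 5.2
tool_pos: [0.5418, 0.0577, 0.0716]
tool_rot: [0.001, 0.755, 0.655, 0.001]
contact_force: [0.9, 1.2, 6.0]
gripper_width: -0.002
grasp_force: 2.7
```

>>> move_arm(
  targets=[
    [[0, 0.013, 0, 0, 0], [0, 0.013, 0, 0, 0], [0, 0.013, 0, 0, 0], [0, 0.013, 0, 0, 0], [0, 0, 0, 0, 0]],
  ],
)

```text
time: 5.62
tool_pos: [0.5463, 0.0887, 0.0717]
tool_rot: [0.001, 0.755, 0.655, 0.001]
contact_force: [2.3, 1.0, 4.9]
gripper_width: 0.001
grasp_force: 2.7
```

>>> move_arm(
  targets=[
    [[0, 0.013, 0, 0, 0], [0, 0.013, 0, 0, 0], [0, 0.013, 0, 0, 0], [0, 0.013, 0, 0, 0], [0, 0, 0, 0, 0]],
  ],
)

```text
time: 6.03
tool_pos: [0.5507, 0.1196, 0.0717]
tool_rot: [0.001, 0.755, 0.655, 0.001]
contact_force: [1.4, 1.1, 4.9]
gripper_width: -0.0
grasp_force: 2.7
```

```bash
python3 - <<'E'
from h import *
from plant import grab_frame
need([.5355,.0305,.083])
a=grab_frame("scene")[90:280,200:420,::-1]
cv2.imwrite("pics/push.png",cv2.resize(a,None,fx=3,fy=3,interpolation=2))
E
```

```text
6.0333 [0.5507 0.1196 0.0717] xang 81.87 tilt [ 0.002 -0.    -1.   ] shift/0.6 [-0.1506 -0.004  -0.0189] [1.4 1.1 4.9] -0.00034480652091234946 [ 0.08  0.1   1.9  -0.    1.15  0.22]
```

View pics/push.png

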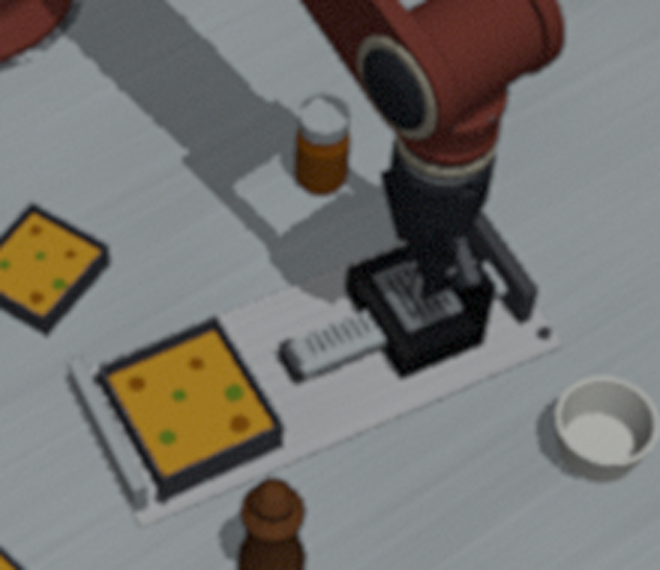

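The jaw now sits at about crop (425,310), close to the end stop at (505,265). It is moving with the fingers, so I'll keep pushing until the force rises.

>>> move_arm(
  targets=[
    [[0, 0.012, 0, 0, 0], [0, 0.012, 0, 0, 0], [0, 0.012, 0, 0, 0], [0, 0, 0, 0, 0]],
  ],
)

```text
time: 6.42
tool_pos: [0.5537, 0.1408, 0.0716]
tool_rot: [0.001, 0.755, 0.655, 0.0]
contact_force: [1.4, 0.9, 5.3]
gripper_width: 0.002
grasp_force: 2.7
```

>>> move_arm(
  targets=[
    [[0, 0.008, 0, 0, 0], [0, 0, 0, 0, 0]],
  ],
)

```text
time: 6.58
tool_pos: [0.5543, 0.1451, 0.0716]
tool_rot: [0.001, 0.756, 0.655, 0.0]
contact_force: [1.2, -1.8, 5.8]
gripper_width: -0.001
grasp_force: 2.7
```

>>> move_arm(
  targets=[
    [[0, 0.006, 0, 0, 0], [0, 0, 0, 0, 0]],
  ],
)

```text
time: 6.75
tool_pos: [0.5547, 0.1484, 0.0715]
tool_rot: [0.001, 0.756, 0.655, 0.0]
contact_force: [0.6, -0.6, 4.9]
gripper_width: 0.0
grasp_force: 2.7
```

>>> move_arm(
  targets=[
    [[0, 0.007, 0, 0, 0], [0, 0, 0, 0, 0]],
  ],
)

```text
time: 6.92
tool_pos: [0.5553, 0.1526, 0.0715]
tool_rot: [0.001, 0.756, 0.655, 0.0]
contact_force: [0.7, -1.3, 5.5]
gripper_width: -0.004
grasp_force: 2.7
```

>>> move_arm(
  targets=[
    [[0, 0.007, 0, 0, 0], [0, 0, 0, 0, 0]],
  ],
)

```text
time: 7.08
tool_pos: [0.5558, 0.1565, 0.0714]
tool_rot: [0.001, 0.756, 0.655, -0.0]
contact_force: [-0.0, -2.7, 4.9]
gripper_width: -0.001
grasp_force: 2.7
```

>>> move_arm(
  targets=[
    [[0, 0.006, 0, 0, 0], [0, 0, 0, 0, 0]],
  ],
)

```text
time: 7.25
tool_pos: [0.5561, 0.1599, 0.0713]
tool_rot: [0.001, 0.756, 0.655, -0.001]
contact_force: [0.1, -2.9, 5.5]
gripper_width: 0.0
grasp_force: 2.7
```

>>> move_arm(
  targets=[
    [[0, 0.006, 0, 0, 0], [0, 0, 0, 0, 0]],
  ],
)

```text
time: 7.42
tool_pos: [0.5564, 0.1631, 0.0711]
tool_rot: [0.001, 0.756, 0.655, -0.001]
contact_force: [-1.0, -4.6, 6.6]
gripper_width: 0.003
grasp_force: 2.8
```

>>> move_arm(
  targets=[
    [[0, 0.006, 0, 0, 0], [0, 0, 0, 0, 0]],
  ],
)

```text
time: 7.58
tool_pos: [0.5564, 0.1632, 0.0712]
tool_rot: [0.003, 0.755, 0.655, -0.005]
contact_force: [-4.0, -18.8, 10.8]
gripper_width: -0.002
grasp_force: 2.8
```

```bash
python3 - <<'E'
from h import *
from plant import grab_frame
need([.5355,.0305,.083])
a=grab_frame("scene")[90:280,200:420,::-1]
cv2.imwrite("pics/push2.png",cv2.resize(a,None,fx=3,fy=3,interpolation=2))
E
```

```text
7.5833 [0.5564 0.1632 0.0712] xang 81.88 tilt [-0.003 -0.011 -1.   ] shift/0.6 [-0.2241 -0.0033 -0.0172] [ -4.  -18.8  10.8] -0.002066448822887703 [ 0.16  0.14  1.85 -0.01  1.16  0.31]
```

View pics/push2.png

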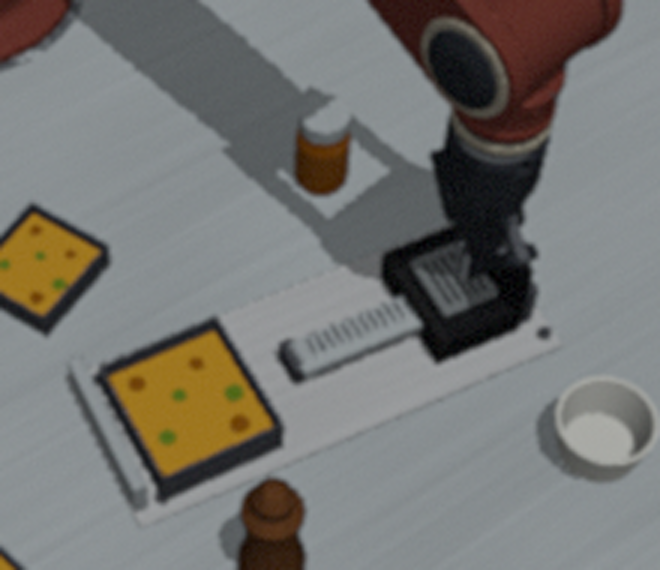

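The jaw is against the end stop with the upright hidden behind the hand at about crop (525,275), and the force has risen to about 19 N. I'll ease off and lift straight up.

>>> move_arm(
  targets=[
    [[0, 0, 0, 0, 0], [0, -0.003, 0, -0.005, 0], [0, 0, 0, -0.015, 0], [0, 0, 0, -0.03, 0], [0, 0, 0, -0.05, 0]],
  ],
)

```text
time: 8.05
tool_pos: [0.5531, 0.1651, 0.1268]
tool_rot: [-0.003, 0.756, 0.655, -0.004]
contact_force: [-1.0, 0.6, 0.4]
gripper_width: -0.004
grasp_force: 0.0
```

>>> move_arm(
  targets=[
    [[0, 0, 0, -0.06, 0], [0, 0, 0, -0.06, 0], [0, 0, 0, -0.05, 0], [0, 0, 0, 0, 0], [0, 0, 0, 0, 0]],
  ],
)

```text
time: 8.47
tool_pos: [0.5572, 0.1661, 0.2348]
tool_rot: [0.001, 0.756, 0.655, 0.001]
contact_force: [-0.3, -0.2, -1.3]
gripper_width: 0.002
grasp_force: 0.0
```

>>> move_arm(
  targets=[
    [[0, 0, -0.06, 0, 0], [0, 0, -0.06, 0, 0], [0, 0, -0.06, 0, 0], [0, 0, -0.06, 0, 0], [0, 0, 0, 0, 0]],
  ],
)

```text
time: 8.88
tool_pos: [0.4076, 0.1866, 0.2283]
tool_rot: [-0.002, 0.755, 0.656, -0.004]
contact_force: [0.4, -0.2, -0.9]
gripper_width: 0.001
grasp_force: 0.0
```

```bash
python3 - <<'E'
from h import *
from plant import grab_frame
need([.5355,.0305,.083])
a=grab_frame("scene")[90:280,200:420,::-1];b=grab_frame("top")[100:320,120:420,::-1]
cv2.imwrite("pics/end.png",np.hstack([cv2.resize(a,(400,345)),cv2.resize(b,(400,345))]))
E
```

```text
8.8833 [0.4076 0.1866 0.2283] xang 81.97 tilt [-0.009 -0.001 -1.   ] shift/0.6 [-0.2272  0.2495  0.2406] [ 0.4 -0.2 -0.9] 0.0011925211580119512 [ 0.26 -0.37  2.03  0.    1.49  0.4 ]
```

View pics/end.png

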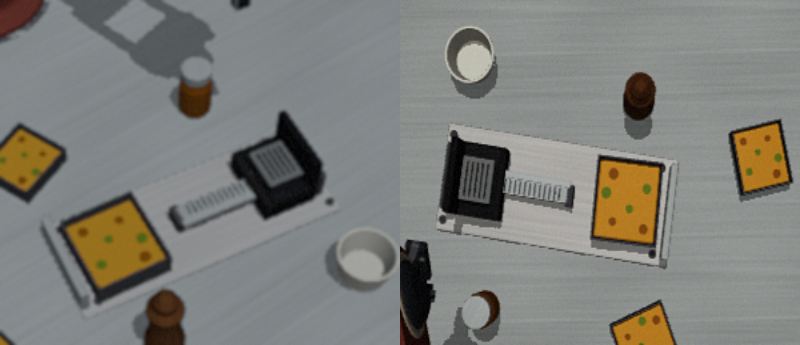

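The jaw (about (478,180) in the right half) is against the end stop. The tin, mill, ramekin and spice jar are unmoved, and the arm is clear of everything.

```bash
python3 -c "
from plant import job
print(job.job_done())"
```

```text
the job is handed in; nothing more can be done
None
```

I pressed the release button, pushed the jaw to the end stop and let go, then handed the job in at about 9 s. The last picture showed the tin, pepper mill, ramekin and spice jar standing where they began, but the hand-in returned no verdict.

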